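# Set the extraction fan to step 4 and start it

## Task

Get the dust extraction running before sanding: on the grey fan controller, push the black lever of the speed selector round with a fingertip, click by click, until it rests on step 4 (the fourth click clockwise from off), then press the green start button fully in and let it go. Only push with the fingers: do not pinch or lift anything, push gently, leave the red stop button alone, do not shove the controller along the bench, and leave everything else on the bench where it is.

Things in the scene. Friction and masses are not known exactly. Their poses are not given: they have to be found in the camera images.
- controller: fan controller: grey steel box on rubber feet, 220 mm (its x) by 320 mm (y), about 4.5 kg, loose on the bench; flat panel on top, 105 mm above the bench. Origin: centre of its underside; x points away from the operator's side, y left. On the panel: selector on the left; on the right, front to back: green start button, red stop button 70 mm behind it, clear lamp (dome 14 mm high) 57 mm farther.
- selector (a joint): angle in rad, growing clockwise seen from above. It clicks into rest every 0.524 (30 deg): 0 off, 0.524 step 1, 1.047 step 2, 1.571 step 3, 2.094 step 4, 2.618 step 5; hard stops 0.06 beyond off and step 5. It starts on off, step 1 or step 2. A click takes about 0.16 N m (3.5 N at 48 mm from the axis); once past the middle between two steps it snaps on to the next by itself.
- handle: the selector's black one-armed lever. Origin: on its vertical turning axis, at panel level; its x points along the arm and turns with it. Arm: straight bar 14 mm wide with upright sides, from 13 mm behind the axis to 62 mm ahead, 14 to 38 mm above the panel, white line on top; under it a round hub 50 mm wide, 15 mm high.
- handle_axis (a point): point on the selector's axis, 38 mm above the panel; in the controller's frame at x -20, y +55 mm. On off the arm points 75 deg left of the controller's x axis, on step 4 45 deg right of it. Marks on the panel 70 to 97 mm from the axis: a red dot for off, then clockwise five black bars for steps 1 to 5, each longer than the last.
- handle_tip (a point): outer end of the lever's arm, middle of its top edge: 62 mm from the axis, 38 mm above the panel
- start (a joint): travel of the green start button in m, 0 = out, 0.006 = fully in; sprung, returns by itself, fully in takes about 5 N
- start_top (a point): centre of the top of the green start button's cap (cap 28 mm across, standing out of a steel collar 44 mm across and 12 mm high): 22 mm above the panel when out; it is pressed straight down
- stop (a joint): travel of the red stop button in m, 0 = out, 0.006 = fully in; same kind and size as the start button
- stop_top (a point): centre of the top of the red stop button's cap, 70 mm farther from the operator than the start button
- boss: loose grey domed pattern boss, 84 mm across, 38 mm high, lying on the pattern plate at the left; origin: centre of its underside. A bystander
- screwdriver: screwdriver with red handle, 200 mm long, 26 mm thick, lying on the pattern plate (top 35 mm above the bench) along its own x; origin: under its middle. A bystander
- sanding_block: cork sanding block 110 x 60 x 38 mm, on the bench just right of the controller; origin: centre of its underside. A bystander
- filler_tin: round filler tin with yellow label, 86 mm across, 75 mm high, on the bench just left of the controller; origin: centre of its underside. A bystander
- brush: flat dust brush, 220 mm long, 42 mm wide, lying on the bench behind the controller; origin: under its middle. A bystander
- hammer: hammer 260 mm long, head 80 mm wide, lying on the bench at the right; origin: under its middle. A bystander
- glue_bottle: glue bottle with orange cap, 60 mm across, 170 mm high, standing on the bench at the right; origin: centre of its underside. A bystander

How it is judged:
By the outcome, as a careful person would: the job done as asked, in the order asked, and still so for the second after the job is handed in, with the robot touching nothing.
It also fails if it takes over 48 s, if anything falls off the work surface, if the arm or the gripper's body presses on something with over 40 N, if the wrist force passes 120 N, or if a joint passes its speed limit or range.

## Robot

A 6-joint arm with a two-finger parallel gripper is mounted at the origin on the work surface. World frame = base frame: x ahead of the robot, y to its left, z up, the work surface at z = 0. Lengths are in m, angles in degrees, forces in N, time in s.
With the tool pointing down it reaches from about 0.4 to 0.825 m from the base axis. Payload 7 kg.
Tool frame: the origin (TCP) lies between the finger pads; the fingertips stand 11 mm ahead of it and the grasp point (between the pads) lies 8 mm behind it; z points along the fingers, y is the direction in which the jaws open and shut (so a half turn about z gives the same grasp; the last joint's range is limited). The gripper opens to 88 mm and grips with 3 to 60 N. Pads are 19 mm wide; open, the fingers measure 130 mm over their backs; the gripper's body (78 mm by 193 mm) begins 47 mm behind the grasp point.
Start: joints at [91.908, 20.546, 0.682, 0, -70.136, -16.507], TCP at [0.17, 0.653, 0.238] pointing down, gripper open.
Joint ranges: [-176.03, 176.03], [-82.01, 121.73], [-58.28, 71.71], [-173.87, 95.51], [-174.79, -0.11], [-173.66, 173.66]. Speed limits (degrees/s): [136.94, 136.94, 172.46, 180, 180, 180].

## Interface

Orientations are given as [roll, pitch, yaw] about the fixed x, y, z axes, in that order (R = Rz(yaw) Ry(pitch) Rx(roll)).
In Python, from plant import r gives the robot as it stands.
- The arm moves only by the shell command python3 -m inch 'ROWS' [OPENING] [FORCE]. ROWS is JSON, a list of rows, each an object of numbers: "x", "y", "z": the shift along the tool's x, y, z as a fraction of full scale; "yaw": the turn about the tool's z as a fraction of full scale. In form: [{"x": .., "y": .., "z": .., "yaw": ..}, ...]. A call has 1 to 5 rows; each row shifts and turns the pose as measured when the row begins, along the tool's axes as they then stand; what a row does not reach is not made up. Full scale, the value 1, is 0.025 m for a shift and 4 degrees for a turn. A row lasts 1/12 s, in which the tool goes at most 41.7 mm and 7.16 degrees, less where a joint would pass 70% of its speed; a pose out of reach is approached as far as the arm can. A call with a number of a shift or a turn outside -1 to 1 is refused whole. A call with a gripper value outside its range is refused whole. OPENING is the opening, from -1 (shut) to 1 (fully open), set as the call begins (- or left out, the last holds). The fingers move at their own pace and stop on an object; FORCE is the grip in N (left out, the last holds). Time passes only in rows, so rows that do not move let the fingers close. It gives the time, the measured TCP pose, the force and the opening at its end, in the units of the state.
- r.get_state(): the state, without advancing time (a new reading comes with each control period).
- r.capture(name): name is "scene" or "side" or "wrist"; returns (picture, depth): 480x640x3 uint8, red, green, blue; 480x640 float32, m along the optical axis (not along the pixel's ray), 0 where there is no reading.
- r.camera_info(name): a dict with "mtx" (3x3 intrinsics, pixels), "pose" (4x4, takes a point from camera to world coordinates). Camera axes: x right, y down, z forward; pixel columns grow to the right and rows downward; lengths in m; the calibration is good to about 2 mm. A picture is of the moment at which its call begins: read the wrist's pose just before it. camera_info takes no time and is no camera call; for the wrist camera it gives the pose at the moment of the call.
- r.close_job(): hands the job in, once; it reports no verdict.
The state is a dict: "time_s": time; "joints": joint angles; "qd": joint speeds; "joint_torque": joint torques, N m; "tcp_pos": TCP position; "eef_rot": TCP orientation; "contact_force": force on the tool from outside, world axes, zero at the start; "moment": the same for the moment, N m; "gripper_width": finger opening in m.
Only numpy, scipy, OpenCV 4.12 (cv2) and the standard library are available. Lean on these libraries where they do the work, as an engineer would, in place of code of your own. Each camera call takes 0.05 s, during which the arm holds its last target. There are 200 camera calls.

## Working session

There is one attempt and no reset: what is moved stays moved. The work goes in short steps, Python scripts to look and compute and a shell command to move; the robot and the scene stay as the last step left them, time stands still between calls to the robot, and variables do not carry over. Pictures are saved under pics/ and viewed, about 8 in all and at most 12, crops included, and the job is handed in when it is done.

```bash
mkdir -p pics; ls; python3 - <<'E'
from plant import r
import cv2,numpy as np
s=r.get_state();print({k:np.round(v,3).tolist() for k,v in s.items()})
for n in("scene","side"):
    p,d=r.capture(n);cv2.imwrite(f"pics/{n}0.png",p[:,:,::-1]);np.save(f"pics/{n}0.npy",d)
    c=r.camera_info(n);print(n,np.round(c["mtx"],1).tolist(),np.round(c["pose"],3).tolist())
E
```

```text
pics
{'time_s': 0.0, 'joints': [91.908, 20.591, 0.632, -0.021, -70.135, -16.505], 'qd': [0.026, -0.105, -0.012, -0.127, -0.034, 0.028], 'joint_torque': [0.0, -58.271, 29.305, 6.997, 0.007, -0.0], 'tcp_pos': [0.17, 0.653, 0.237], 'eef_rot': [179.904, -0.008, -14.604], 'contact_force': [0.276, -0.673, 0.243], 'moment': [-0.024, -0.0, -0.006], 'gripper_width': 0.088}
scene [[549.6, 0.0, 319.6], [0.0, 549.6, 234.7], [0.0, 0.0, 1.0]] [[-0.327, 0.766, -0.554, 1.407], [0.945, 0.265, -0.192, 0.264], [-0.0, -0.586, -0.81, 1.319], [0.0, 0.0, 0.0, 1.0]]
side [[488.4, 0.0, 322.6], [0.0, 488.4, 237.3], [0.0, 0.0, 1.0]] [[-0.991, -0.098, 0.092, 0.434], [-0.134, 0.764, -0.631, 0.861], [-0.009, -0.637, -0.771, 1.192], [0.0, 0.0, 0.0, 1.0]]
```

View pics/scene0.png

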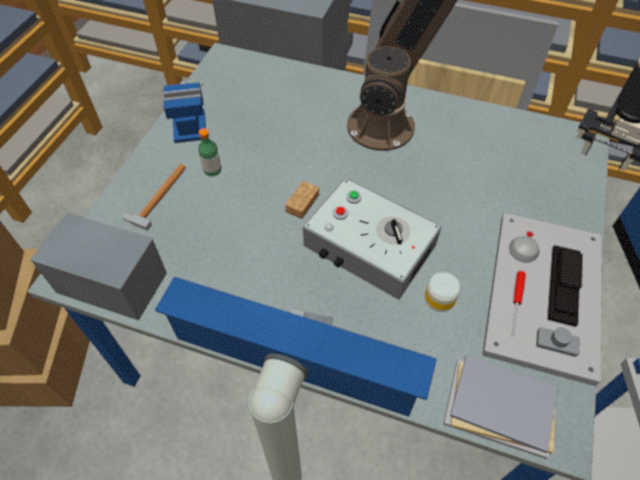

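View pics/side0.png

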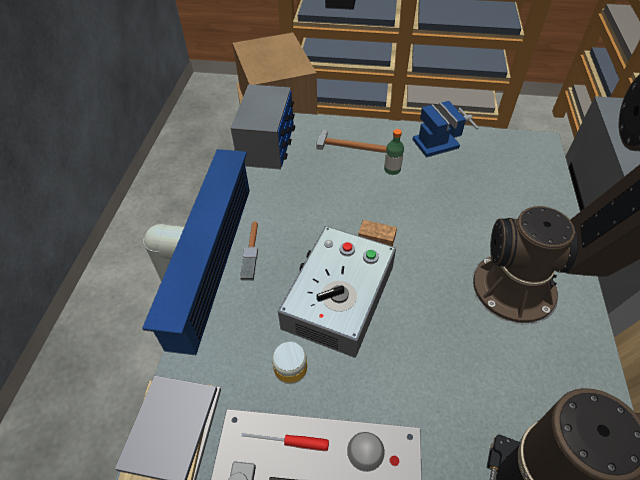

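Scene: controller centre near (372,235) with green button at (354,196), red at (341,211), and lever at about (397,231), red dot at (413,247). Side: green (371,255), red (347,247), lever from (341,293) to (318,297), red dot (321,316). Now I'll measure them.

```bash
cat > h.py <<'E'
import cv2,numpy as np
def ray(c,u,v,z):
    M=np.array(c["mtx"]);P=np.array(c["pose"]);d=P[:3,:3]@np.linalg.inv(M)@[u,v,1.];o=P[:3,3]
    return o+d*(z-o[2])/d[2]
def blobs(img,mask,roi):
    m=np.zeros_like(mask);x0,y0,x1,y1=roi;m[y0:y1,x0:x1]=mask[y0:y1,x0:x1]
    n,l,s,c=cv2.connectedComponentsWithStats(m.astype(np.uint8));return [(s[i,4],*np.round(c[i],1)) for i in range(1,n) if s[i,4]>4],l
E
python3 - <<'E'
from plant import r
from h import *
for n,roi in(("scene",(300,170,445,300)),("side",(275,220,400,357))):
    im=cv2.imread(f"pics/{n}0.png");c=r.camera_info(n);h=cv2.cvtColor(im,cv2.COLOR_BGR2HSV);H,S,V=[h[...,i].astype(int) for i in range(3)]
    print(n)
    for nm,m,z in(("green",(H>45)&(H<85)&(S>110),.125),("red",((H<8)|(H>172))&(S>110),.125),("dot",((H<8)|(H>172))&(S>110),.105),("dark",V<60,.105),("darktop",V<60,.143)):
        b,l=blobs(im,m,roi)
        for a,u,v in b: print(nm,a,u,v,np.round(ray(c,u,v,z),4))
    x0,y0,x1,y1=roi;cv2.imwrite(f"pics/{n}c.png",cv2.resize(im[y0:y1,x0:x1],None,fx=4,fy=4,interpolation=cv2.INTER_CUBIC))
a=cv2.imread("pics/scenec.png");b=cv2.imread("pics/sidec.png")
H=max(a.shape[0],b.shape[0]);f=lambda q:cv2.copyMakeBorder(q,0,H-q.shape[0],0,0,cv2.BORDER_CONSTANT)
o=np.hstack([f(a),f(b)]);cv2.imwrite("pics/both.png",cv2.resize(o,None,fx=.74,fy=.74));print(o.shape)
E
```

```text
scene
green 47 353.5 194.3 [0.4251 0.0251 0.125 ]
red 58 340.0 210.4 [0.493  0.0068 0.125 ]
dot 58 340.0 210.4 [0.4777 0.0025 0.105 ]
dark 64 394.7 229.7 [0.493  0.1652 0.105 ]
dark 134 420.8 262.1 [0.5735 0.2567 0.105 ]
dark 73 323.5 252.7 [0.629 0.005 0.105]
dark 74 338.4 261.3 [0.642  0.0509 0.105 ]
darktop 64 394.7 229.7 [0.5216 0.1682 0.143 ]
darktop 134 420.8 262.1 [0.5996 0.2569 0.143 ]
darktop 73 323.5 252.7 [0.6533 0.0131 0.143 ]
darktop 74 338.4 261.3 [0.666  0.0576 0.143 ]
side
green 68 370.8 253.9 [0.422  0.0298 0.125 ]
red 66 347.0 246.2 [0.4898 0.0111 0.125 ]
red 12 321.0 315.2 [0.5317 0.2393 0.125 ]
dot 66 347.0 246.2 [ 0.4908 -0.0048  0.105 ]
dot 12 321.0 315.2 [0.5335 0.2277 0.105 ]
dark 12 308.1 253.6 [0.5966 0.0356 0.105 ]
dark 1630 332.4 327.1 [0.5005 0.2579 0.105 ]
dark 14 301.3 265.5 [0.6088 0.079  0.105 ]
dark 6 370.5 262.0 [0.4206 0.0426 0.105 ]
dark 13 342.5 269.3 [0.4948 0.0773 0.105 ]
dark 8 326.9 271.6 [0.5361 0.0904 0.105 ]
dark 6 315.2 280.0 [0.5638 0.122  0.105 ]
dark 201 332.2 294.1 [0.5129 0.1607 0.105 ]
darktop 12 308.1 253.6 [0.5909 0.0644 0.143 ]
darktop 1630 332.4 327.1 [0.4982 0.2789 0.143 ]
darktop 14 301.3 265.5 [0.6027 0.1063 0.143 ]
darktop 6 370.5 262.0 [0.421  0.0712 0.143 ]
darktop 13 342.5 269.3 [0.4926 0.1047 0.143 ]
darktop 8 326.9 271.6 [0.5326 0.1173 0.143 ]
darktop 6 315.2 280.0 [0.5593 0.1478 0.143 ]
darktop 201 332.2 294.1 [0.5102 0.1852 0.143 ]
(548, 1080, 3)
```

View pics/both.png

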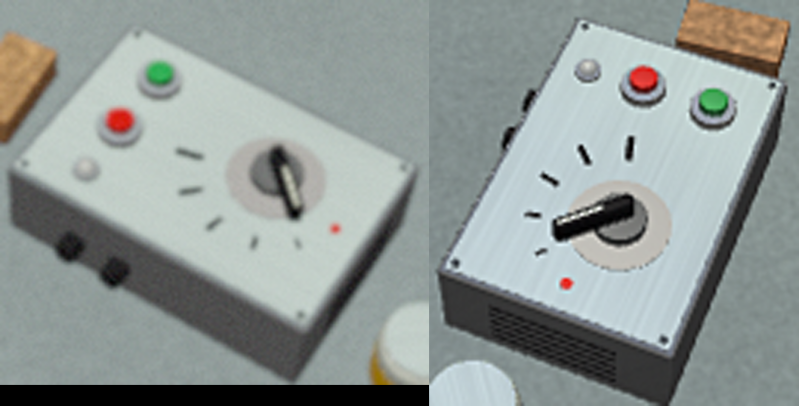

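```bash
python3 - <<'E'
from plant import r
from h import *
A=np.array([.495,.162])
for n in("scene","side"):
    c=r.camera_info(n);P=np.linalg.inv(c["pose"]);M=np.array(c["mtx"])
    im=cv2.imread(f"pics/{n}0.png")
    for nm,a in(("off",59.8),("s1",29.8),("s2",-.2)):
        for R in(-.013,.062):
            p=[*(A+R*np.array([np.cos(np.radians(a)),np.sin(np.radians(a))])),.143,1];q=M@(P@p)[:3];print(n,nm,R,np.round(q[:2]/q[2],1))
    # white line on lever pixels: brightness print around
    x0,y0,x1,y1=(386,218,406,246) if n=="scene" else (314,282,352,304)
    print(cv2.cvtColor(im,6)[y0:y1:1,x0:x1])if n=="scene" else None
c=r.camera_info("side");print(ray(c,317.6,295,.143),ray(c,342,288,.143))
c=r.camera_info("scene");print(ray(c,300+297/2.96,170+212/2.96,.143),ray(c,300+278/2.96,170+150/2.96,.143))
E
```

```text
scene off -0.013 [391.5 218.7]
scene off 0.062 [411.7 235.7]
scene s1 -0.013 [393.7 217.8]
scene s1 0.062 [401.2 240. ]
scene s2 -0.013 [396.2 217.9]
scene s2 0.062 [388.9 239.3]
[[178 178 178 179 177 169 158 151 147 160 172 180 181 182 188 192 194 199
  202 200]
 [179 177 178 174 165 148 120 102  95 120 158 176 177 176 181 180 188 194
  195 201]
 [177 172 169 163 147 113  72  53  50  85 132 159 171 173 175 177 180 183
  188 196]
 [172 158 147 134 120  77  45  22  28  57  95 137 155 170 174 179 178 179
  183 188]
 [158 137 126 116 101  64  39  30  16  44  74 107 129 152 160 174 175 176
  178 180]
 [142 121 116 115  92  55  32  29  26  23  57  87 110 123 147 165 175 177
  175 177]
 [128 115 116 112  93  53  24  30  33  32  40  77 106 119 132 155 167 176
  177 178]
 [118 119 117 114  97  67  30  24  35  60  78  79 101 107 119 134 162 176
  176 177]
 [114 117 116 119 107  82  45  32  54 108 135 112  97 107 118 127 152 172
  180 176]
 [116 117 115 120 109  86  49  17  55 130 167 141 106 103 114 124 143 167
  178 176]
 [110 116 116 120 116 104  73  29  43 116 168 163 122 102 112 115 143 1
[... 1072 characters left out ...]
169 120  60  25   9  28  63 121 163
  183 192]
 [183 180 175 175 175 176 174 172 174 167 134  77  31   6  24  92 151 182
  193 199]
 [197 189 187 181 178 175 176 177 175 174 156 116  66  47  67 124 179 199
  200 201]
 [202 200 196 197 189 189 190 191 192 193 183 163 135 127 128 160 188 201
  200 200]
 [201 203 199 200 200 199 199 200 200 201 199 193 185 183 184 191 200 203
  203 203]]
side off -0.013 [342.2 283.9]
side off 0.062 [324.4 303.6]
side s1 -0.013 [343.8 285.6]
side s1 0.062 [316.7 295. ]
side s2 -0.013 [344.2 287.7]
side s2 0.062 [315.3 284.5]
[0.54661197 0.19263349 0.143     ] [0.48748461 0.16355361 0.143     ]
[0.55448133 0.19194112 0.143     ] [0.49298347 0.15867389 0.143     ]
```

The lever fits step 1 (both views agree), so it needs three clicks. The axis is at about (0.496, 0.162) and the controller yaw is about -15°. I'll approach with the fingers shut.

```bash
python3 -m inch '[{"x":1,"y":0.75,"z":0,"yaw":1},{"x":1,"y":0.65,"z":0,"yaw":1},{"x":1,"y":0.55,"z":0,"yaw":1},{"x":1,"y":0.47,"z":0,"yaw":1},{"x":1,"y":0.38,"z":0,"yaw":1}]' -1 10; python3 -m inch '[{"x":1,"y":0.31,"z":0,"yaw":1},{"x":1,"y":0.23,"z":0,"yaw":1},{"x":1,"y":0.16,"z":0,"yaw":1},{"x":1,"y":0.09,"z":0,"yaw":1},{"x":1,"y":0.02,"z":0,"yaw":1}]'
```

```text
time_s: 0.52
tcp_pos: [0.2584, 0.5383, 0.2323]
eef_rot: [179.6, -0.2, -35.0]
contact_force: [0.6, 0.2, -0.2]
gripper_width: 0.0598
time_s: 0.93
tcp_pos: [0.3385, 0.4302, 0.2312]
eef_rot: [179.5, -0.4, -56.0]
contact_force: [0.1, 0.4, 1.0]
gripper_width: 0.0269
```

```bash
python3 -m inch '[{"x":1,"y":-0.13,"z":0,"yaw":0.5},{"x":1,"y":-0.13,"z":0,"yaw":0.4},{"x":1,"y":-0.13,"z":0,"yaw":0},{"x":1,"y":-0.13,"z":0,"yaw":0},{"x":1,"y":-0.13,"z":0,"yaw":0}]'; python3 -m inch '[{"x":1,"y":-0.15,"z":0,"yaw":0},{"x":1,"y":-0.15,"z":0,"yaw":0},{"x":1,"y":-0.15,"z":0,"yaw":0},{"x":1,"y":-0.15,"z":0,"yaw":0},{"x":0,"y":0,"z":0,"yaw":0}]'; python3 - <<'E'
from plant import r
import cv2
c=r.camera_info("wrist");p,d=r.capture("wrist");cv2.imwrite("pics/w1.png",p[:,:,::-1])
import numpy as np;print(np.round(c["mtx"],1).tolist(),np.round(c["pose"],3).tolist())
E
```

```text
time_s: 1.35
tcp_pos: [0.4192, 0.325, 0.2309]
eef_rot: [179.4, -0.5, -60.1]
contact_force: [0.1, 0.4, -0.4]
gripper_width: 0.0004
time_s: 1.77
tcp_pos: [0.4851, 0.2378, 0.2304]
eef_rot: [179.2, -0.5, -60.2]
contact_force: [0.1, 0.2, 0.1]
gripper_width: 0.0003
[[335.2, 0.0, 317.7], [0.0, 335.2, 236.8], [0.0, 0.0, 1.0]] [[-0.868, -0.474, -0.146, 0.524], [-0.496, 0.838, 0.229, 0.175], [0.013, 0.271, -0.962, 0.379], [0.0, 0.0, 0.0, 1.0]]
```

View pics/w1.png

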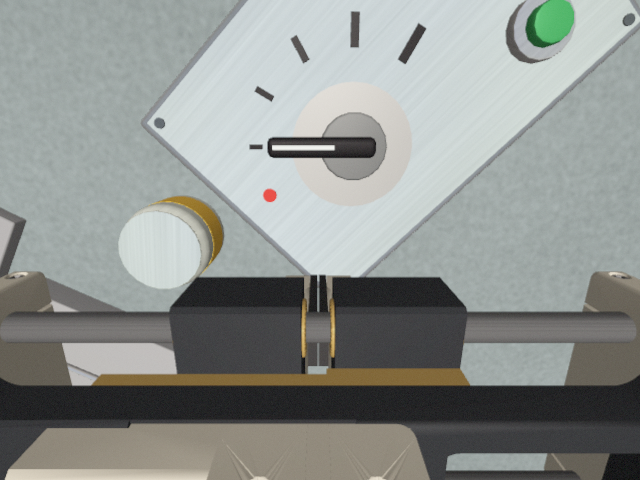

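Wrist view: lever lies along row 147 (tip at 269,147) pointing exactly at the first bar; red dot (270,195), green cap (551,21), finger pads at columns 304-335, row 277. So it is on step 1. I'll refine the numbers and check the finger geometry.

```bash
python3 - <<'E'
from plant import r
from h import *
c=r.camera_info("wrist");p,d=r.capture("wrist");im=p[:,:,::-1].copy()
h=cv2.cvtColor(im,cv2.COLOR_BGR2HSV);H,S,V=[h[...,i].astype(int) for i in range(3)]
b,_=blobs(im,(H>45)&(H<85)&(S>110),(500,0,600,70));print("green",[(x,np.round(ray(c,x[1],x[2],.126),4)) for x in b])
b,_=blobs(im,((H<8)|(H>172))&(S>110),(240,170,300,220));print("dot",[(x,np.round(ray(c,x[1],x[2],.105),4)) for x in b])
b,_=blobs(im,V<80,(245,5,430,165))
print([(x,np.round(ray(c,x[1],x[2],.105),4)) for x in b if x[0]<1500])
print("tip,tail",ray(c,269,147,.143),ray(c,376,147,.143))
M=c["mtx"];P=np.array(c["pose"]);T=np.array(r.get_state()["tcp_pos"]);yaw=np.radians(-60.2)
tx=np.array([np.cos(yaw),np.sin(yaw),0]);ty=np.array([np.sin(yaw),-np.cos(yaw),0])
for u,v in[(250,290),(180,290),(250,330),(308,282),(325,282),(308,300),(325,300),(335,290),(296,279),(450,290),(331,350)]:
    z=d[v,u];q=P[:3,:3]@(np.linalg.inv(M)@[u,v,1]*z)+P[:3,3]-T;print(u,v,z,"tool xyz mm",np.round(1e3*np.array([q@tx,q@ty,-q[2]])))
E
```

```text
green [((np.int32(1667), np.float64(549.7), np.float64(20.9)), array([0.4239, 0.0294, 0.126 ]))]
dot [((np.int32(129), np.float64(269.1), np.float64(193.5)), array([0.5342, 0.2284, 0.105 ]))]
[((np.int32(326), np.float64(411.5), np.float64(41.5)), array([0.4952, 0.0783, 0.105 ])), ((np.int32(78), np.float64(263.4), np.float64(91.7)), array([0.5734, 0.1622, 0.105 ])), ((np.int32(36), np.float64(255.5), np.float64(145.0)), array([0.5611, 0.1998, 0.105 ]))]
tip,tail [0.54723874 0.1930345  0.143     ] [0.48410324 0.15704785 0.143     ]
250 290 0.0853788 tool xyz mm [ 39. -18. -69.]
180 290 0.409415 tool xyz mm [ -98. -166.  230.]
250 330 0.07795089 tool xyz mm [ 33. -17. -79.]
308 282 0.15708932 tool xyz mm [12. -5. -3.]
325 282 0.16218518 tool xyz mm [10.  3.  2.]
308 300 0.15494314 tool xyz mm [ 5. -5. -7.]
325 300 0.14345157 tool xyz mm [ 10.   3. -18.]
335 290 0.08659971 tool xyz mm [ 38.   4. -69.]
296 279 0.09264964 tool xyz mm [ 39.  -7. -62.]
450 290 0.08639009 tool xyz mm [ 38.  33. -69.]
331 350 0.08239511 tool xyz mm [ 26.   2. -76.]
```

```bash
python3 -m inch '[{"x":0.7,"y":-0.35,"z":0.6,"yaw":0},{"x":0.7,"y":-0.35,"z":0.8,"yaw":0},{"x":0,"y":0,"z":0.9,"yaw":0},{"x":0,"y":0,"z":0.8,"yaw":0},{"x":0,"y":0,"z":0,"yaw":0}]'
```

```text
time_s: 2.28
tcp_pos: [0.5163, 0.2201, 0.1518]
eef_rot: [179.5, -0.4, -60.1]
contact_force: [-0.7, -0.5, -0.4]
gripper_width: 0.0004
```

```bash
python3 -m inch '[{"x":0.2,"y":0,"z":0.4,"yaw":0},{"x":0.2,"y":0,"z":0.3,"yaw":0},{"x":0.2,"y":0,"z":0,"yaw":0},{"x":0,"y":0,"z":0,"yaw":0}]'
```

```text
time_s: 2.62
tcp_pos: [0.5238, 0.2084, 0.1345]
eef_rot: [179.6, -0.4, -59.8]
contact_force: [-0.4, 0.3, 0.1]
gripper_width: 0.0008
```

```bash
python3 -m inch '[{"x":0.25,"y":0,"z":0,"yaw":0},{"x":0.15,"y":0,"z":0,"yaw":0.5},{"x":0.12,"y":-0.03,"z":0,"yaw":0.75},{"x":0.1,"y":-0.03,"z":0,"yaw":0.75},{"x":0.1,"y":-0.03,"z":0,"yaw":0.75}]'; python3 - <<'E'
from plant import r
print(r.get_state()["contact_force"],r.get_state()["tcp_pos"])
E
```

```text
time_s: 3.03
tcp_pos: [0.5355, 0.1948, 0.1375]
eef_rot: [179.9, -0.2, -71.2]
contact_force: [-1.4, 2.3, -1.6]
gripper_width: 0.0002
[-1.3583909   2.30482048 -1.56595967] [0.53551884 0.1947521  0.13750248]
```

```bash
python3 -m inch '[{"x":0.12,"y":-0.02,"z":0.05,"yaw":0.75},{"x":0.12,"y":-0.02,"z":0.05,"yaw":0.75},{"x":0.12,"y":-0.02,"z":0.05,"yaw":0.75},{"x":0.12,"y":-0.02,"z":0,"yaw":0.75},{"x":0.12,"y":-0.02,"z":0,"yaw":0.75}]'
```

```text
time_s: 3.45
tcp_pos: [0.5444, 0.1806, 0.1387]
eef_rot: [-179.6, 0.1, -86.9]
contact_force: [-1.0, 3.5, -1.9]
gripper_width: 0.0004
```

```bash
python3 -m inch '[{"x":0.12,"y":-0.02,"z":0.12,"yaw":0.75},{"x":0.12,"y":-0.02,"z":0.12,"yaw":0.75},{"x":0.12,"y":-0.02,"z":0.1,"yaw":0.75},{"x":0.12,"y":-0.02,"z":0.1,"yaw":0.75},{"x":0.12,"y":-0.02,"z":0.08,"yaw":0.75}]'
```

```text
time_s: 3.87
tcp_pos: [0.5519, 0.1688, 0.133]
eef_rot: [-179.0, 1.0, -102.6]
contact_force: [0.6, 0.9, 0.4]
gripper_width: 0.0006
```

```bash
python3 -m inch '[{"x":0.12,"y":-0.02,"z":0.05,"yaw":0.75},{"x":0.12,"y":-0.02,"z":0.05,"yaw":0.75},{"x":0.12,"y":-0.02,"z":0.05,"yaw":0.75},{"x":0.12,"y":-0.02,"z":0.05,"yaw":0.75},{"x":0.12,"y":-0.02,"z":0.05,"yaw":0.75}]'
```

```text
time_s: 4.28
tcp_pos: [0.5531, 0.1535, 0.1317]
eef_rot: [-179.1, 1.7, -118.4]
contact_force: [0.3, -0.2, 0.3]
gripper_width: 0.0004
```

```bash
python3 -m inch '[{"x":0.12,"y":0.1,"z":-0.04,"yaw":0.4},{"x":0.13,"y":0.06,"z":-0.03,"yaw":0.6},{"x":0.13,"y":0.03,"z":0,"yaw":0.6},{"x":0.12,"y":0,"z":0,"yaw":0.6},{"x":0.12,"y":0,"z":0.03,"yaw":0.6}]'
```

```text
time_s: 4.7
tcp_pos: [0.5462, 0.1442, 0.1379]
eef_rot: [-179.1, 2.7, -130.2]
contact_force: [1.6, 0.9, -1.3]
gripper_width: 0.0007
```

```bash
python3 -m inch '[{"x":0.12,"y":-0.01,"z":0.08,"yaw":0.6},{"x":0.12,"y":-0.01,"z":0.08,"yaw":0.6},{"x":0.12,"y":-0.01,"z":0.08,"yaw":0.6},{"x":0.12,"y":-0.01,"z":0.04,"yaw":0.5}]'
```

```text
time_s: 5.03
tcp_pos: [0.5426, 0.1356, 0.1355]
eef_rot: [-179.5, 3.4, -139.9]
contact_force: [-0.0, -0.0, -0.5]
gripper_width: 0.0005
```

Contact force dropped to zero near -47°, as the snap to step 4 should show. I'll back off, rise and look.

```bash
python3 -m inch '[{"x":-0.5,"y":0,"z":-0.2,"yaw":0},{"x":-0.5,"y":0,"z":-0.9,"yaw":0},{"x":-0.4,"y":0,"z":-1,"yaw":0},{"x":0,"y":0,"z":-1,"yaw":0},{"x":0,"y":0,"z":-1,"yaw":0}]'; python3 - <<'E'
from plant import r
import cv2
p,d=r.capture("wrist");cv2.imwrite("pics/w2.png",p[:,:,::-1])
E
```

```text
time_s: 5.45
tcp_pos: [0.5632, 0.152, 0.2421]
eef_rot: [-179.6, 3.1, -140.1]
contact_force: [0.6, 0.5, 0.0]
gripper_width: -0.0001
```

View pics/w2.png

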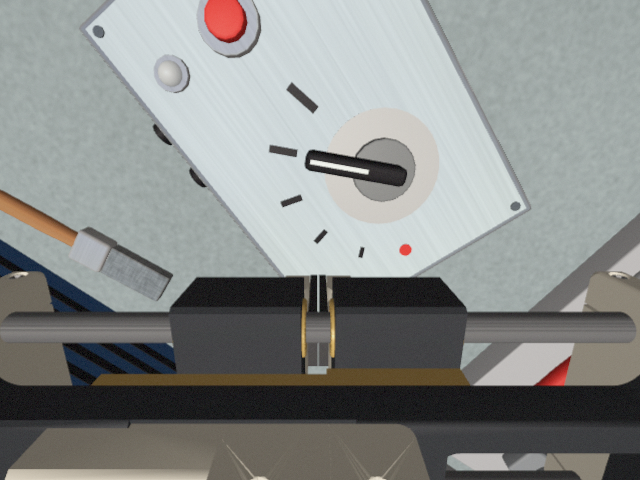

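The lever (tip 307,160) now points at the fourth bar (283,151); the fifth is at (302,97). I'll confirm in numbers and check whether the box shifted.

```bash
python3 - <<'E'
from plant import r
from h import *
c=r.camera_info("wrist");im=cv2.imread("pics/w2.png")
h=cv2.cvtColor(im,cv2.COLOR_BGR2HSV);H,S,V=[h[...,i].astype(int) for i in range(3)]
m=((H<8)|(H>172))&(S>110)
for nm,roi,z in(("red",(190,0,270,60),.126),("dot",(390,235,420,265),.105)):
    print(nm,[(x,np.round(ray(c,x[1],x[2],z),4)) for x in blobs(im,m,roi)[0]])
print([np.round(ray(c,x[1],x[2],.105),4) for x in blobs(im,V<80,(260,75,325,215))[0] if x[0]<400])
a=ray(c,307,161,.143);b=ray(c,405,175,.143);print(a,b,np.degrees(np.arctan2(*(a-b)[1::-1])))
s=r.get_state();T=np.array(s["tcp_pos"]);y=np.radians(s["eef_rot"][2]);D=np.array([.4235,.0295])-T[:2]
print(T,s["eef_rot"],"tool dx,dy",D@[np.cos(y),np.sin(y)],D@[np.sin(y),-np.cos(y)])
E
```

```text
red [((np.int32(1482), np.float64(225.1), np.float64(19.3)), array([0.4942, 0.0094, 0.126 ]))]
dot [((np.int32(99), np.float64(405.1), np.float64(249.4)), array([0.5386, 0.2328, 0.105 ]))]
[array([0.499 , 0.0794, 0.105 ]), array([0.5409, 0.0927, 0.105 ]), array([0.53  , 0.1182, 0.105 ]), array([0.5698, 0.1244, 0.105 ])]
[0.5299316  0.11160219 0.143     ] [0.49149871 0.17330371 0.143     ] -58.08188646169147
[0.56558878 0.15260166 0.24838288] [-179.38404175    3.56744849 -140.08084272] tool dx,dy 0.18797016988003756 -0.0032336584351763537
```

```bash
python3 -m inch '[{"x":0.8,"y":0,"z":0.1,"yaw":0},{"x":1,"y":0,"z":0.1,"yaw":0},{"x":1,"y":0,"z":0.1,"yaw":0},{"x":1,"y":0,"z":0.1,"yaw":0},{"x":1,"y":0,"z":0.1,"yaw":0}]';python3 -m inch '[{"x":1,"y":0,"z":0.1,"yaw":0},{"x":1,"y":0,"z":0.2,"yaw":0},{"x":0.6,"y":0,"z":0.3,"yaw":0},{"x":0,"y":0,"z":0,"yaw":0},{"x":0,"y":0,"z":0,"yaw":0}]'; python3 - <<'E'
from plant import r
from h import *
for n,roi in(("side",(275,220,400,357)),("scene",(300,170,445,300))):
    c=r.camera_info(n);p,_=r.capture(n);im=p[:,:,::-1].copy();cv2.imwrite(f"pics/{n}1.png",im)
    h=cv2.cvtColor(im,cv2.COLOR_BGR2HSV);H,S,V=[h[...,i].astype(int) for i in range(3)]
    for nm,m,z in(("green",(H>45)&(H<85)&(S>110),.125),("red",((H<8)|(H>172))&(S>110),.125),("dot",((H<8)|(H>172))&(S>110),.105)):
        for a,u,v in blobs(im,m,roi)[0]: print(n,nm,a,u,v,np.round(ray(c,u,v,z),4))
s=r.get_state();T=np.array(s["tcp_pos"]);y=np.radians(s["eef_rot"][2]);D=np.array([.4238,.0292])-T[:2]
print(T,s["eef_rot"],"tool dx,dy",D@[np.cos(y),np.sin(y)],D@[np.sin(y),-np.cos(y)])
E
```

```text
time_s: 5.92
tcp_pos: [0.4786, 0.0763, 0.2352]
eef_rot: [-179.1, 4.5, -139.9]
contact_force: [-0.3, 0.3, 0.1]
gripper_width: 0.0004
time_s: 6.33
tcp_pos: [0.4253, 0.0297, 0.218]
eef_rot: [-179.0, 5.0, -140.0]
contact_force: [0.8, 0.6, -0.1]
gripper_width: 0.0002
side green 68 370.8 253.9 [0.422  0.0298 0.125 ]
side red 66 347.0 246.2 [0.4898 0.0111 0.125 ]
side red 11 320.8 315.2 [0.5322 0.2394 0.125 ]
side dot 66 347.0 246.2 [ 0.4908 -0.0048  0.105 ]
side dot 11 320.8 315.2 [0.534  0.2277 0.105 ]
scene green 48 353.5 194.2 [0.4248 0.025  0.125 ]
scene red 58 340.0 210.4 [0.493  0.0068 0.125 ]
scene dot 58 340.0 210.4 [0.4777 0.0025 0.105 ]
[0.42584624 0.03028558 0.2179134 ] [-179.03090232    5.01639502 -140.02226198] tool dx,dy 0.002265499319297577 0.0004828178664349527
```

Box unmoved (side and scene pixels identical). Descending over the green button.

```bash
python3 -m inch '[{"x":0.1,"y":0,"z":0.8,"yaw":0},{"x":0.1,"y":0,"z":0.8,"yaw":0},{"x":0.1,"y":0,"z":0.7,"yaw":0},{"x":0.05,"y":0,"z":0.3,"yaw":0},{"x":0,"y":0,"z":0,"yaw":0}]'
```

```text
time_s: 6.85
tcp_pos: [0.4308, 0.0311, 0.1539]
eef_rot: [-178.9, 5.4, -139.9]
contact_force: [0.3, 0.7, 0.0]
gripper_width: 0.0005
```

```bash
python3 -m inch '[{"x":0.2,"y":0.07,"z":0.1,"yaw":0},{"x":0.2,"y":0.07,"z":0.1,"yaw":0},{"x":0.05,"y":0,"z":0.1,"yaw":0},{"x":0,"y":0,"z":0,"yaw":0}]'
```

```text
time_s: 7.18
tcp_pos: [0.422, 0.0278, 0.1466]
eef_rot: [-178.8, 5.5, -139.8]
contact_force: [-0.5, -0.6, 0.1]
gripper_width: 0.0005
```

```bash
python3 -m inch '[{"x":0.02,"y":0,"z":0.2,"yaw":0},{"x":0.02,"y":0,"z":0.15,"yaw":0},{"x":0.02,"y":0,"z":0.15,"yaw":0}]'; python3 -m inch '[{"x":0.02,"y":0,"z":0.2,"yaw":0},{"x":0.02,"y":0,"z":0.2,"yaw":0}]'
```

```text
time_s: 7.43
tcp_pos: [0.423, 0.0281, 0.1352]
eef_rot: [-178.7, 5.8, -139.8]
contact_force: [-2.2, 0.7, 4.2]
gripper_width: 0.0004
time_s: 7.6
tcp_pos: [0.424, 0.028, 0.1301]
eef_rot: [-178.6, 5.8, -139.6]
contact_force: [-61.4, 9.0, 126.1]
gripper_width: 0.0004
```

That hit the button's end stop far harder than intended: 126 N. Backing off at once.

```bash
python3 -m inch '[{"x":0,"y":0,"z":-0.5,"yaw":0},{"x":0,"y":0,"z":-1,"yaw":0},{"x":0,"y":0,"z":-1,"yaw":0},{"x":-0.5,"y":0,"z":-1,"yaw":0},{"x":-1,"y":0,"z":-1,"yaw":0}]';python3 -m inch '[{"x":-1,"y":0,"z":-1,"yaw":0},{"x":-1,"y":0,"z":-0.5,"yaw":0},{"x":-1,"y":0,"z":0,"yaw":0},{"x":-1,"y":0,"z":0,"yaw":0},{"x":0,"y":0,"z":0,"yaw":0}]'; python3 - <<'E'
from plant import r
from h import *
r.capture("side")
for n,roi in(("side",(275,220,400,357)),("scene",(300,170,445,300))):
    c=r.camera_info(n);p,_=r.capture(n);im=p[:,:,::-1].copy();cv2.imwrite(f"pics/{n}2.png",im)
    h=cv2.cvtColor(im,cv2.COLOR_BGR2HSV);H,S,V=[h[...,i].astype(int) for i in range(3)]
    for nm,m in(("green",(H>45)&(H<85)&(S>110)),("red",((H<8)|(H>172))&(S>110))):
        for a,u,v in blobs(im,m,roi)[0]: print(n,nm,a,u,v)
p,_=r.capture("wrist");cv2.imwrite("pics/w3.png",p[:,:,::-1])
E
```

```text
time_s: 8.02
tcp_pos: [0.4382, 0.0449, 0.2476]
eef_rot: [-178.7, 5.5, -139.7]
contact_force: [0.5, 0.4, -0.7]
gripper_width: 0.0004
time_s: 8.43
tcp_pos: [0.5186, 0.1127, 0.3039]
eef_rot: [-178.5, 6.3, -139.6]
contact_force: [-0.2, 0.4, -0.6]
gripper_width: 0.0005
side green 68 370.8 253.9
side red 39 347.4 247.7
side red 11 320.8 315.2
scene green 47 353.5 194.3
scene red 58 340.0 210.4
```

View pics/side2.png

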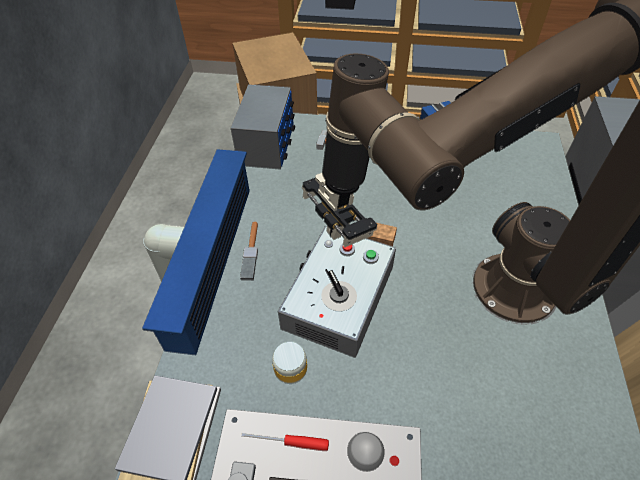

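View pics/w3.png

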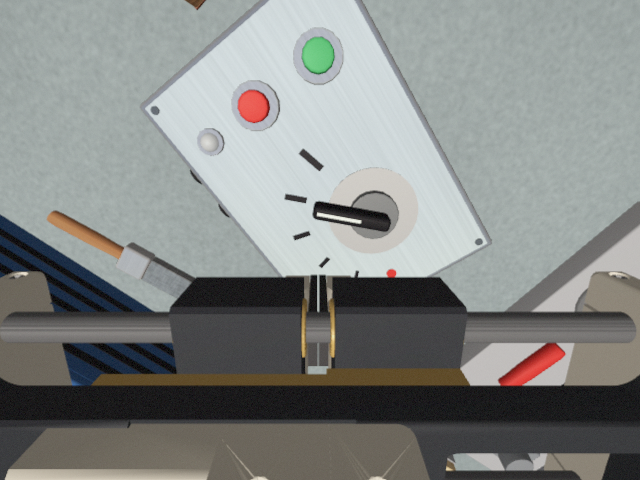

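The lever (tip 316,211) still points at the fourth bar (295,198). The green cap (318,55) is back out and the box hasn't moved (side: green still at 370.8,253.9). Fingers are clear of everything, so I'm handing in.

```bash
python3 -c "
from plant import r
print(r.get_state()['contact_force']);print(r.close_job())"
```

```text
[-0.29784856  0.01825609 -0.2126194 ]
the job is handed in; nothing more can be done
None
```

The job is done and handed in at about 8.6 s, but the button press was too hard and may count as a failure. The wrist force read about 126 N along z (roughly 140 N in total) when the start button hit its end stop, and the limit is 120 N. I drove the last two rows of the press too fast, so it was not the gentle push you asked for.

- **Selector:** I pushed the lever with shut fingertips from step 1 to step 4, with at most about 4 N read at the end of each move. Two wrist pictures show it on the fourth mark. It measured about -43° from the controller's x axis, against -45° for step 4.
- **Start button:** The green button went down to its end stop and was let go. Its image position afterwards is the same as at the start, so it is fully out again. No sensor confirmed the button's travel; I judged it from fingertip height and the end-stop force.
- **Everything else:** The controller did not move: the green button is at the same pixels in both fixed cameras before and after. I never touched the red stop button. In the last side and wrist pictures the bystanders in view looked unmoved; the arm hid the glue bottle, most of the hammer and part of the sanding block. The robot was touching nothing at hand-in.
- **Check that disagreed:** One wrist picture put the red off dot about 5 mm from its earlier position. The side camera showed no shift, so I put this down to the arm still moving when the picture was taken.

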